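# Locate a square bar in the drill jig and lock it with the cam lever

## Task

Load the drill jig: push the square bar that lies loose on its plate back until it is flat against the long fence, then push it along the fence, under the drill bush, until its end meets the end stop. Then push the cam lever round until the cam grips the bar tightly against the fence. Do it all by pushing: do not lift the bar off the plate, and leave the other things where they are.

Things in the scene. Friction and masses are not known exactly. Their poses are not given: they have to be found in the camera images.
- jig: shop-made drill jig bolted to the table (does not move). Dark steel base plate 16 mm thick on four feet; origin on the table under the plate, which spans local x -65..+70 and y -145..+145 mm, its top 40 mm above the table. Local x points from the open front to the fence, y along the fence to the end stop, z up
- fence (a point): middle of the fence's front face, at plate height (local x +45, y 0 mm of the jig). The fence is a steel bar along the back of the plate, y -140..+130 mm, 32 mm high above the plate, 16 mm thick
- end_stop (a point): on the end stop's face, at plate height (local x +30, y +125 mm of the jig). The stop is a steel block, x +5..+45 mm, 26 mm high above the plate
- bush (a point): centre of the drill bush's top, 51 mm above the plate (local x +29, y +95 mm of the jig). Its dark steel plate, 36 mm wide, reaches out from the fence to x +8 mm, at 36 to 46 mm above the plate; the bush's lower end is 34 mm above the plate, 4 mm over the bar
- blank: solid aluminium square bar, 30 x 30 mm, 130 mm long along its own y, 0.32 kg, the one lying loose on the jig's plate at the end away from the stop, askew and clear of the fence. Origin at the centre of its underside, z up
- seat (a point): fixed point of the jig on the plate's top, axes as the jig's: where the bar's origin is when the bar is flat against the fence and against the end stop
- cam_lever (a joint): turn of the lever about its upright pivot, rad: starts open at 0 to 0.35, pointing to the jig's front (local -x); grows counterclockwise seen from above, the lever's end going towards local -y and then in towards the bar. The cam meets a seated bar at about 1.25 and tightens beyond; limit 1.75. It stays where left: 2 N at the grip moves it, 8 to 12 N tightens it
- lever_pivot (a point): axis of the cam lever (its cam is an eccentric disc of radius 24 mm, 27 mm high, clear of a bar at the fence by 8 mm when open), at local x -14, y +62 mm of the jig, 64 mm above the table (height of the lever's centreline)
- lever_grip (a point): point on the centreline of the lever's black grip, 80 mm from the pivot, 64 mm above the table. The lever is a 10 mm round bar that ends in a black grip 13 to 18 mm thick from 54 to 100 mm from the pivot; space below it to the plate or table
- spare_blank: a second square bar of the same size lying on the table in front of the jig; to be left alone; origin at the centre of its underside, 130 mm along its y
- bolt: steel hexagon bolt standing on its head, 28 x 24 x 65 mm, on the table in front of the jig; to be left alone; origin under its centre
- tape_measure: yellow and black tape measure, 36 x 82 x 68 mm, standing behind the fence; to be left alone; origin under its centre
- drill_case: flat red drill case, 76 x 131 x 22 mm, on the table beyond the jig's end away from the stop; to be left alone; origin under its centre

How it is judged:
By the outcome, as a careful person would: the job done as asked, in the order asked, and still so for the second after the job is handed in, with the robot touching nothing.
It also fails if it takes over 64 s, if anything falls off the work surface, if the arm or the gripper's body presses on something with over 40 N, if the wrist force passes 120 N, or if a joint passes its speed limit or range.

## Robot

A 7-joint arm with a two-finger parallel gripper is mounted at the origin on the work surface; the furniture and walls round the work are solid. World frame = base frame: x ahead of the robot, y to its left, z up, the work surface at z = 0. Lengths are in m, angles in degrees, forces in N, time in s.
With the tool pointing down it reaches from about 0.425 to 0.875 m from the base axis. Payload 4.7 kg.
Tool frame: the origin (TCP) lies between the finger pads; the fingertips stand 8 mm ahead of it and the grasp point (between the pads) lies 11 mm behind it (env.tip_extent is the distance from the TCP to the fingertips, in m); z points along the fingers, y is the line along which they close (so a half turn about z gives the same grasp; the last joint's range is limited). The gripper opens to 87 mm and grips with 3 to 60 N. Pads are 19 mm wide; open, the fingers measure 117 mm over their backs; the gripper's body (75 mm by 190 mm) begins 51 mm behind the grasp point.
Start: joints at [-68.749, 18.392, -4.016, 83.108, 1.295, 78.541, -3.26], TCP at [0.227, 0.609, 0.231] pointing down, gripper open.
Joint ranges: [-163.93, 163.93], [-17.29, 119.83], [-79.2, 71.16], [3.27, 140.29], [-89.18, 269.18], [5.43, 117.66], [-154.24, 154.24]. Speed limits (degrees/s): [147.25, 147.25, 180, 180, 180, 180, 180].

## Interface

Orientations are given as [roll, pitch, yaw] about the fixed x, y, z axes, in that order (R = Rz(yaw) Ry(pitch) Rx(roll)).
In Python, from cell import sensors, vision, workorder, env gives the robot as it stands.
- The arm moves only by the tool drive_tool, never from a script. Its argument "moves" is a list of rows, each an object of numbers: "x", "y", "z": the shift along the tool's x, y, z in mm; "rx", "ry", "rz": the turn, a rotation vector about the tool's x, y, z in rad; "fingers": the closure, from -1 (fully open) to 1 (shut). In form: [{"x": .., "y": .., "z": .., "rx": .., "ry": .., "rz": .., "fingers": ..}, ...]. A call has 1 to 20 rows; each row is the pose to reach, as a shift and turn from the pose commanded when the call began, along the tool's axes at that moment; what a row does not reach only later rows make up. A row lasts 1/8 s, in which the tool goes at most 62.5 mm and 10.7 degrees, less where a joint would pass 70% of its speed; a pose out of reach is approached as far as the arm can. A call with a gripper value outside its range is refused whole. The fingers move at their own pace and stop on an object; "force" is the grip in N (left out, the last holds). Time passes only in rows, so rows that repeat a pose let the fingers close. It gives the time, the measured TCP pose, the force, the opening and the grip force at its end, in the units of the state.
- sensors.get_obs(): the state, without advancing time (a new reading comes with each control period).
- vision.read_camera(name): name is "scene" or "top" or "wrist"; returns a dict with "image" (400x640x3 uint8, red, green, blue), "fx", "fy", "cx", "cy" (pixels), "k1" (the pictures are not rectified: a ray, as slopes to the right and down, at radius r is drawn at 1 + k1 r^2 times it, then the intrinsics apply), "R" (3x3) and "t" (3): a world point X has camera coordinates R X + t. Camera axes: x right, y down, z forward; pixel columns grow to the right and rows downward; lengths in m; the calibration is good to about 2 mm. A picture is of the moment at which its call begins. There is no depth.
- workorder.sign_off(): hands the job in; it is judged then, once.
The state is a dict: "time_s": time; "qpos": joint angles; "joint_velocities": joint speeds; "effort": joint torques, N m; "tool_pos": TCP position; "tool_rot": TCP orientation; "force": force on the tool from outside, world axes, zero at the start; "wrist_torque": the same for the moment, N m; "grip_width": finger opening in m; "grasp_force": force on a finger pad.
Only numpy, scipy, OpenCV 4.12 (cv2) and the standard library are available. Lean on these libraries where they do the work, as an engineer would, in place of code of your own. Each camera call takes 0.05 s, during which the arm holds its last target. There are 200 camera calls.

## Working session

There is one attempt and no reset: what is moved stays moved. The work goes in short steps, Python scripts to look and compute and a tool call to move; the robot and the scene stay as the last step left them, time stands still between calls to the robot, and variables do not carry over. Pictures are saved under pics/ and viewed, at most 10 in all, crops included, and the job is handed in when it is done.

Besides the shell and the picture viewer there is one more tool, called as name(argument=value, ...) on one line, values as JSON. drive_tool: Moves the arm, as the interface text tells. Its arguments: {"type":"object","properties":{"moves":{"type":"array"},"force":{"type":"number"}},"required":["moves"]}

```bash
mkdir -p pics; ls
python3 - <<'E'
from cell import sensors, vision
import cv2
print(sensors.get_obs())
for n in ("scene","top"):
    c=vision.read_camera(n); cv2.imwrite(f"pics/{n}0.png",c["image"][:,:,::-1])
    print(n,{k:v for k,v in c.items() if k!="image"})
E
```

```text
pics
{'time_s': 0.0, 'qpos': array([-68.74875128,  18.43812114,  -4.01658221,  83.17555275,
         1.29860442,  78.54108604,  -3.26049202]), 'joint_velocities': array([-0.0747923 ,  0.00492141,  0.11447268,  0.07470956,  0.03331737,
       -0.01831285,  0.06823917]), 'effort': array([-1.23783651e-03, -4.91283023e+01, -4.04572953e-01, -3.12526953e+01,
       -6.38540718e-02,  4.39358479e-02,  1.76492090e-04]), 'tool_pos': array([0.22690014, 0.60852935, 0.22946661]), 'tool_rot': array([-1.79890691e+02,  9.02173889e-03,  1.59559748e+02]), 'force': array([0.70255775, 0.13479325, 0.02632561]), 'wrist_torque': array([0.0402784 , 0.01727962, 0.00590112]), 'grasp_force': 0.0, 'grip_width': 0.08678827240833577}
scene {'fx': 421.6773348217031, 'fy': 421.6773348217031, 'cx': 323.87710646574556, 'cy': 207.21773271107938, 'k1': -0.05941656213414077, 'R': array([[ 0.61998767, -0.78458039, -0.00699311],
       [-0.38342816, -0.29519076, -0.87512585],
       [ 0.68454228,  0.54524859, -0.48384485]]), 't': array([-0.41249326,  0.25039535,  0.57533357])}
top {'fx': 404.8165807989333, 'fy': 404.8165807989333, 'cx': 326.20198393987806, 'cy': 202.20130876292978, 'k1': 0.019590322646720792, 'R': array([[-0.00973976, -0.99992569, -0.00733222],
       [-0.99320128,  0.01052437, -0.11593295],
       [ 0.1160015 ,  0.00615321, -0.99322998]]), 't': array([-0.1168227 ,  0.5256384 ,  0.88798808])}
```

View pics/scene0.png

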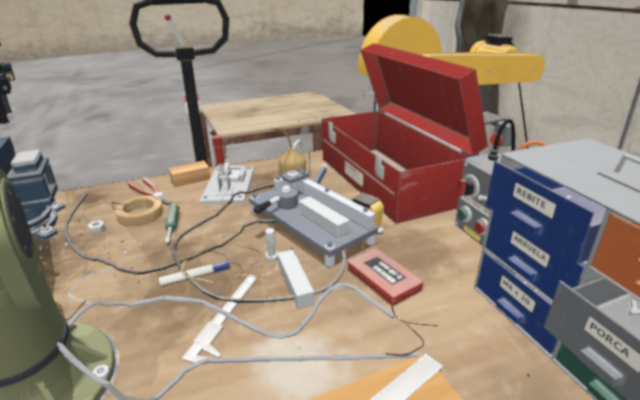

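View pics/top0.png

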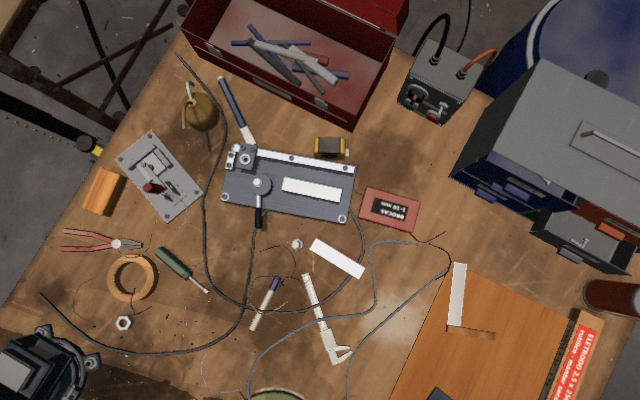

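The scene view shows the jig with its bar at (325,215). In the top view the jig plate spans about (220-357, 145-222): bush at (245,158), cam at (260,184), lever grip at (258,215), bar at (311,190), spare at (337,258), bolt at (297,243) and tape at (331,147). I'll zoom in on the jig.

Run:
```python
import cv2
im=cv2.imread("pics/top0.png")[135:240,210:370]
cv2.imwrite("pics/crop0.png",cv2.resize(im,None,fx=5,fy=5,interpolation=cv2.INTER_CUBIC))
```

```text
(no output)
```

View pics/crop0.png

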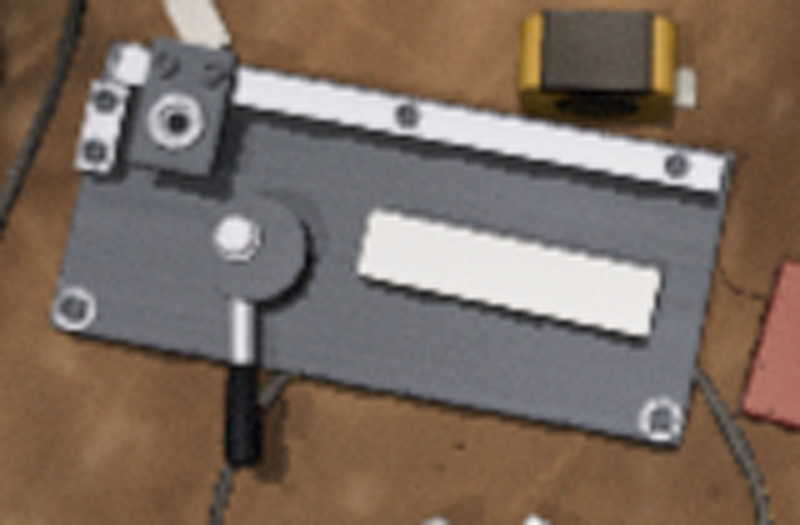

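```bash
cat > h.py <<'E'
import numpy as np, cv2
def ray(c,px,z):
    K=np.array([[c["fx"],0,c["cx"]],[0,c["fy"],c["cy"]],[0,0,1.]])
    d=cv2.undistortPoints(np.array(px,float).reshape(-1,1,2),K,np.array([c["k1"],0,0,0])).reshape(-1,2)
    d=np.c_[d,np.ones(len(d))]@c["R"]; o=-c["R"].T@c["t"]
    return (o+d*((z-o[2])/d[:,2])[:,None])[:,:2]
def proj(c,X):
    p=np.asarray(X)@c["R"].T+c["t"]; s=p[:,:2]/p[:,2:]; s=s*(1+c["k1"]*(s**2).sum(1))[:,None]
    return s*[c["fx"],c["fy"]]+[c["cx"],c["cy"]]
def fit(L,W):
    l,w=L.mean(0),W.mean(0); a,b=L-l,W-w
    th=np.arctan2((a[:,0]*b[:,1]-a[:,1]*b[:,0]).sum(),(a*b).sum())
    R=np.array([[np.cos(th),-np.sin(th)],[np.sin(th),np.cos(th)]])
    return th,R,w-R@l
def bar(c,near,z=.07):   # bright bar whose mask contains/near pixel
    m=(c["image"].min(2)>185).astype(np.uint8)
    n,lab,st,cen=cv2.connectedComponentsWithStats(m)
    i=1+np.argmin(np.hypot(*(cen[1:]-near).T)+1e3*(st[1:,4]<150))
    cs,_=cv2.findContours((lab==i).astype(np.uint8),0,2)
    p=ray(c,cs[0].reshape(-1,2),z)*1e3
    return cv2.minAreaRect(p.astype(np.float32)),st[i]
E
python3 - <<'E'
from cell import vision
from h import *
c=vision.read_camera("top"); s=vision.read_camera("scene")
q=lambda a:np.array(a)/5+[210-.4,135-.4]
P=[((29,95),(175,121),.091),((-65,-145),(680,445),.04),((-65,145),(52,325),.04),((45,-140),(720,192),.072),((61,-140),(733,155),.072)]
W=np.vstack([ray(c,q(p),z) for _,p,z in P])*1e3; L=np.array([p[0] for p in P],float)
th,R,t=fit(L,W); print("jig",np.degrees(th),t,"res",(L@R.T+t-W).round(1).tolist())
B=ray(c,q([(372,208),(660,268),(648,338),(358,275)]),.07)*1e3
print("bar local corners",((B-t)@R).round(1).tolist())
print(bar(c,(311,190)))
for n,p,z in (("bolthead",(237,236),.08),("gripend",(242,462),.064),("gripstart",(243,365),.064)):
    w=ray(c,q(p),z)*1e3; print(n,w,((w-t)@R).round(1))
w=ray(c,[(297,243),(311,239),(364,269)],.03)*1e3; print("front stuff",((w-t)@R).round(1).tolist())
def X(l,z): return np.r_[(R@np.array(l,float)+t)/1e3,z][None]
im=s["image"][:,:,::-1].copy()
for l,z in [((29,95),.091),((-65,-145),.04),((-65,145),.04),((45,-140),.072),((61,-140),.072),((61,130),.072)]+[((b-t)@R,.07) for b in B]:
    u=proj(s,X(l,z))[0]; cv2.circle(im,tuple(int(round(v*8)) for v in u),6,(0,0,255),-1,shift=3)
cv2.imwrite("pics/s1.png",cv2.resize(im[150:270,230:400],None,fx=4.7,fy=4.7,interpolation=cv2.INTER_CUBIC))
E
```

```text
jig -11.329015550044481 [566.63375612 -37.26289335] res [[0.9, -1.4], [-0.4, -1.7], [-0.3, 1.4], [0.2, -0.6], [-0.4, 2.2]]
bar local corners [[9.8, 8.7], [7.2, -119.9], [-24.0, -120.4], [-20.3, 8.8]]
(((548.4948120117188, -90.40274047851562), (128.32406616210938, 28.412857055664062), 77.15387725830078), array([282, 177,  60,  25, 764], dtype=int32))
bolthead [[564.50793659  26.43907   ]] [[-14.6  62. ]]
gripend [[467.87050368  26.12633278]] [[-109.3   42.8]]
gripstart [[510.18266451  26.11510952]] [[-67.8  51.1]]
front stuff [[-127.4, -44.4], [-112.7, -73.5], [-155.9, -202.0]]
```

View pics/s1.png

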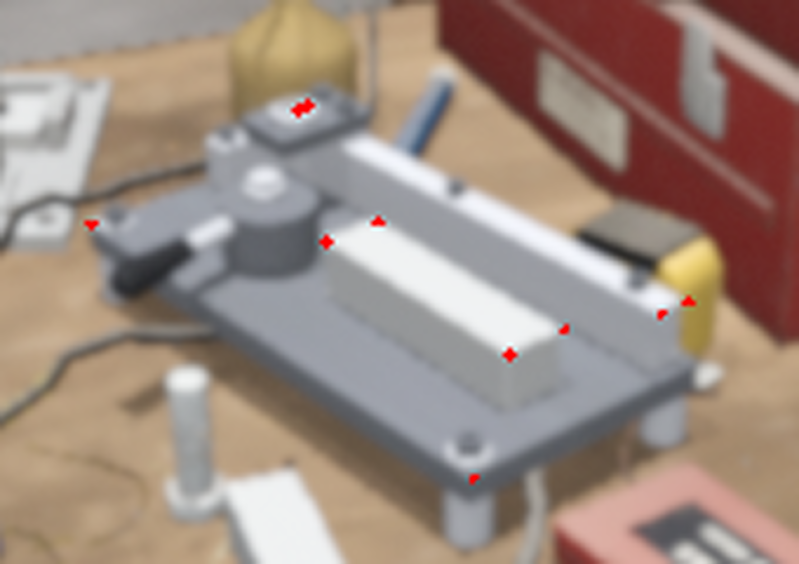

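The projected jig points land on the right features in the scene view (bush at (302,107), the bar top corners, and the fence end at (688,301)). So the jig is at (567,-37) mm with yaw -11.3°, and the bar is askew by about -1.5°.

```bash
cat >> h.py <<'E'
from scipy.spatial.transform import Rotation as Ro
TH=np.radians(-11.33); RJ=np.array([[np.cos(TH),-np.sin(TH)],[np.sin(TH),np.cos(TH)]]); TJ=np.array([566.6,-37.3])
def local(o): return (np.array(o["tool_pos"][:2])*1e3-TJ)@RJ
def plan(o,pts,rel=-168.67):
    """pts: (jig x, jig y, tip z mm); yaw goal 168.67"""
    R0=Ro.from_euler("xyz",o["tool_rot"],degrees=True); p0=np.array(o["tool_pos"])*1e3
    G=Ro.from_euler("xyz",[180,0,168.67],degrees=True)
    print("local",local(o).round(1),"tipz",round(p0[2]-8,1),"F",np.round(o["force"],1),"t",o["time_s"],"rv",(R0.inv()*G).as_rotvec().round(3))
    for x,y,z in pts: print((x,y,z),"->",R0.inv().apply(np.r_[RJ@[x,y]+TJ,z+8]-p0).round(1))
def seat(c,near=None):
    near=proj(c,[np.r_[(RJ@(near or [-7,-56])+TJ)/1e3,.07]])[0]
    r,st=bar(c,near); ce=(np.array(r[0])-TJ)@RJ
    a=r[2] if r[1][0]>r[1][1] else r[2]+90
    print("bar local",ce.round(1),"size",np.round(r[1],1),"yaw rel",round((a-90-np.degrees(TH)+90)%180-90,2))
E
python3 - <<'E'
from h import *; from cell import sensors,vision
plan(sensors.get_obs(),[(-48,200,221),(-48,-56,160),(-48,-56,48)]); seat(vision.read_camera("top"))
E
```

```text
local [-459.9  566.7] tipz 221.9 F [ 0.4 -0.4 -0.5] t 0.2 rv [-0.001 -0.    -0.159]
(-48, 200, 221) -> [-464.8 -296.9    1.3]
(-48, -56, 160) -> [-505.4 -549.6   62.6]
(-48, -56, 48) -> [-505.4 -549.4  174.6]
bar local [ -7.3 -55.6] size [128.3  28.4] yaw rel -1.63
```

drive_tool(moves=[{"x": -465,"y": -297,"z": 0,"rz": -0.159,"fingers": -1},{"x": -465,"y": -297,"z": 0,"rz": -0.159,"fingers": -1},{"x": -465,"y": -297,"z": 0,"rz": -0.159,"fingers": -1},{"x": -465,"y": -297,"z": 0,"rz": -0.159,"fingers": -1},{"x": -465,"y": -297,"z": 0,"rz": -0.159,"fingers": -1},{"x": -465,"y": -297,"z": 0,"rz": -0.159,"fingers": -1},{"x": -465,"y": -297,"z": 0,"rz": -0.159,"fingers": -1},{"x": -465,"y": -297,"z": 0,"rz": -0.159,"fingers": -1},{"x": -465,"y": -297,"z": 0,"rz": -0.159,"fingers": -1},{"x": -505,"y": -550,"z": 62,"rz": -0.159,"fingers": -1},{"x": -505,"y": -550,"z": 62,"rz": -0.159,"fingers": -1},{"x": -505,"y": -550,"z": 62,"rz": -0.159,"fingers": -1},{"x": -505,"y": -550,"z": 62,"rz": -0.159,"fingers": -1},{"x": -505,"y": -550,"z": 62,"rz": -0.159,"fingers": -1},{"x": -505,"y": -550,"z": 62,"rz": -0.159,"fingers": -1},{"x": -505,"y": -550,"z": 62,"rz": -0.159,"fingers": -1}])

```text
invalid input at $.moves[0]: expected keys x, y, z, rx, ry, rz, fingers
```

Run:
```python
from h import *; from cell import sensors
plan(sensors.get_obs(),[(-48,-56,160),(-48,-56,49),(15,-56,49),(5.5,-56,49)])
```

```text
local [-459.9  566.8] tipz 222.0 F [-0.2 -1.4 -0.8] t 0.25 rv [-0.001  0.    -0.159]
(-48, -56, 160) -> [-505.4 -549.7   62.6]
(-48, -56, 49) -> [-505.3 -549.6  173.6]
(15, -56, 49) -> [-567.5 -539.6  173.6]
(5.5, -56, 49) -> [-558.2 -541.1  173.6]
```

drive_tool(moves=[{"x": -465,"y": -297,"z": 0,"rx": 0,"ry": 0,"rz": -0.159,"fingers": -1},{"x": -465,"y": -297,"z": 0,"rx": 0,"ry": 0,"rz": -0.159,"fingers": -1},{"x": -465,"y": -297,"z": 0,"rx": 0,"ry": 0,"rz": -0.159,"fingers": -1},{"x": -465,"y": -297,"z": 0,"rx": 0,"ry": 0,"rz": -0.159,"fingers": -1},{"x": -465,"y": -297,"z": 0,"rx": 0,"ry": 0,"rz": -0.159,"fingers": -1},{"x": -465,"y": -297,"z": 0,"rx": 0,"ry": 0,"rz": -0.159,"fingers": -1},{"x": -465,"y": -297,"z": 0,"rx": 0,"ry": 0,"rz": -0.159,"fingers": -1},{"x": -465,"y": -297,"z": 0,"rx": 0,"ry": 0,"rz": -0.159,"fingers": -1},{"x": -465,"y": -297,"z": 0,"rx": 0,"ry": 0,"rz": -0.159,"fingers": -1},{"x": -505,"y": -550,"z": 62,"rx": 0,"ry": 0,"rz": -0.159,"fingers": -1},{"x": -505,"y": -550,"z": 62,"rx": 0,"ry": 0,"rz": -0.159,"fingers": -1},{"x": -505,"y": -550,"z": 62,"rx": 0,"ry": 0,"rz": -0.159,"fingers": -1},{"x": -505,"y": -550,"z": 62,"rx": 0,"ry": 0,"rz": -0.159,"fingers": -1},{"x": -505,"y": -550,"z": 62,"rx": 0,"ry": 0,"rz": -0.159,"fingers": -1},{"x": -505,"y": -550,"z": 62,"rx": 0,"ry": 0,"rz": -0.159,"fingers": -1},{"x": -505,"y": -550,"z": 62,"rx": 0,"ry": 0,"rz": -0.159,"fingers": -1}])

```text
time_s: 2.25
tool_pos: [0.5089, -0.0805, 0.1689]
tool_rot: [179.9, 0.0, 168.8]
force: [-1.2, 0.3, -0.3]
grip_width: 0.087
grasp_force: 0.0
```

Run:
```python
from h import *; from cell import sensors
plan(sensors.get_obs(),[(-48,-56,160),(-48,-56,49),(15,-56,49),(5.5,-56,49)])
```

```text
local [-48.  -53.7] tipz 160.9 F [-1.2  0.3 -0.3] t 2.25 rv [0.001 0.001 0.003]
(-48, -56, 160) -> [-0.  -2.3  0.9]
(-48, -56, 49) -> [  0.   -2.4 111.9]
(15, -56, 49) -> [-63.   -2.6 111.9]
(5.5, -56, 49) -> [-53.5  -2.6 111.9]
```

drive_tool(moves=[{"x": 0,"y": -2,"z": 50,"rx": 0,"ry": 0,"rz": 0,"fingers": -1},{"x": 0,"y": -2,"z": 90,"rx": 0,"ry": 0,"rz": 0,"fingers": -1},{"x": 0,"y": -2,"z": 112,"rx": 0,"ry": 0,"rz": 0,"fingers": -1},{"x": 0,"y": -2,"z": 112,"rx": 0,"ry": 0,"rz": 0,"fingers": -1},{"x": -10,"y": -2,"z": 112,"rx": 0,"ry": 0,"rz": 0,"fingers": -1},{"x": -15,"y": -2,"z": 112,"rx": 0,"ry": 0,"rz": 0,"fingers": -1},{"x": -19,"y": -2,"z": 112,"rx": 0,"ry": 0,"rz": 0,"fingers": -1},{"x": -23,"y": -2,"z": 112,"rx": 0,"ry": 0,"rz": 0,"fingers": -1},{"x": -27,"y": -2,"z": 112,"rx": 0,"ry": 0,"rz": 0,"fingers": -1},{"x": -31,"y": -2,"z": 112,"rx": 0,"ry": 0,"rz": 0,"fingers": -1},{"x": -35,"y": -2,"z": 112,"rx": 0,"ry": 0,"rz": 0,"fingers": -1},{"x": -39,"y": -2,"z": 112,"rx": 0,"ry": 0,"rz": 0,"fingers": -1},{"x": -43,"y": -2,"z": 112,"rx": 0,"ry": 0,"rz": 0,"fingers": -1},{"x": -47,"y": -2,"z": 112,"rx": 0,"ry": 0,"rz": 0,"fingers": -1},{"x": -50,"y": -2,"z": 112,"rx": 0,"ry": 0,"rz": 0,"fingers": -1}])

```text
time_s: 4.12
tool_pos: [0.5571, -0.0945, 0.0566]
tool_rot: [180.0, 0.0, 168.7]
force: [-5.1, 1.4, 3.8]
grip_width: 0.087
grasp_force: 2.4
```

Run:
```python
from h import *; from cell import sensors,vision
plan(sensors.get_obs(),[(5.5,-56,49)])
c=vision.read_camera("top"); cv2.imwrite("pics/c2.png",cv2.resize(c["image"][120:250,200:380,::-1],None,fx=4.4,fy=4.4,interpolation=cv2.INTER_CUBIC))
```

```text
local [  1.9 -57.9] tipz 48.6 F [-5.1  1.4  3.8] t 4.125 rv [0. 0. 0.]
(5.5, -56, 49) -> [-3.6  1.9 -0.4]
```

drive_tool(moves=[{"x": -2,"y": 0,"z": 0,"rx": 0,"ry": 0,"rz": 0,"fingers": -1},{"x": -4,"y": 0,"z": 0,"rx": 0,"ry": 0,"rz": 0,"fingers": -1},{"x": -4,"y": 0,"z": 0,"rx": 0,"ry": 0,"rz": 0,"fingers": -1}])

```text
time_s: 4.55
tool_pos: [0.5586, -0.0948, 0.0562]
tool_rot: [180.0, -0.3, 168.6]
force: [-9.1, 1.6, 7.7]
grip_width: 0.0871
grasp_force: 4.9
```

drive_tool(moves=[{"x": -1.5,"y": 0,"z": 0,"rx": 0,"ry": 0,"rz": 0,"fingers": -1},{"x": -1.5,"y": 0,"z": 0,"rx": 0,"ry": 0,"rz": 0,"fingers": -1}])

```text
time_s: 4.8
tool_pos: [0.5587, -0.0948, 0.0562]
tool_rot: [180.0, -0.5, 168.6]
force: [-12.7, 2.3, 11.3]
grip_width: 0.0871
grasp_force: 6.8
```

drive_tool(moves=[{"x": -2.5,"y": 0,"z": 0,"rx": 0,"ry": 0,"rz": 0,"fingers": -1},{"x": -2.5,"y": 0,"z": 0,"rx": 0,"ry": 0,"rz": 0,"fingers": -1}])

```text
time_s: 5.05
tool_pos: [0.5587, -0.0948, 0.0559]
tool_rot: [179.9, -0.8, 168.6]
force: [-19.9, 3.4, 16.8]
grip_width: 0.0868
grasp_force: 10.0
```

drive_tool(moves=[{"x": 10,"y": 0,"z": 0,"rx": 0,"ry": 0,"rz": 0,"fingers": -1},{"x": 45,"y": 0,"z": 0,"rx": 0,"ry": 0,"rz": 0,"fingers": -1},{"x": 45,"y": 0,"z": -60,"rx": 0,"ry": 0,"rz": 0,"fingers": 1},{"x": 45,"y": 30,"z": -80,"rx": 0,"ry": 0,"rz": 0,"fingers": 1},{"x": 45,"y": 80,"z": -80,"rx": 0,"ry": 0,"rz": 0,"fingers": 1},{"x": 45,"y": 130,"z": -80,"rx": 0,"ry": 0,"rz": 0,"fingers": 1},{"x": 45,"y": 130,"z": -80,"rx": 0,"ry": 0,"rz": 0,"fingers": 1}])

```text
time_s: 5.92
tool_pos: [0.5477, 0.046, 0.1368]
tool_rot: [179.8, 0.2, 169.1]
force: [0.6, -1.2, -0.4]
grip_width: 0.0451
grasp_force: 0.0
```

Run:
```python
from h import *; from cell import sensors,vision
plan(sensors.get_obs(),[(30,-160,118),(30,-160,48),(30,-120,48)])
c=vision.read_camera("top"); cv2.imwrite("pics/c3.png",cv2.resize(c["image"][120:250,200:380,::-1],None,fx=4.4,fy=4.4,interpolation=cv2.INTER_CUBIC))
```

```text
local [-34.9  77.9] tipz 128.8 F [ 0.6 -1.2 -0.4] t 5.925 rv [0.003 0.003 0.008]
(30, -160, 118) -> [ -62.9 -238.5   10.3]
(30, -160, 48) -> [ -62.7 -238.7   80.3]
(30, -120, 48) -> [ -63.  -198.7   80.4]
```

View pics/c3.png

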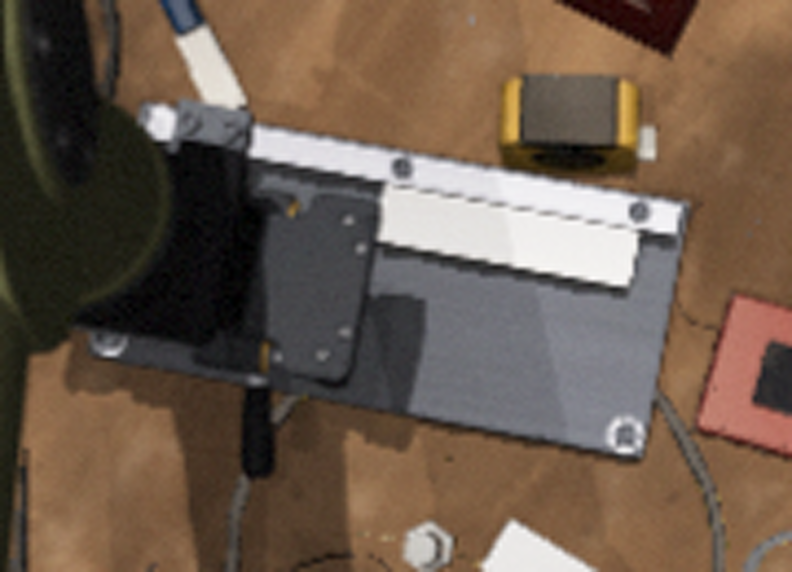

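The bar is now flush along the fence, with its free end at about crop (635,262). Next is the end push.

drive_tool(moves=[{"x": -30,"y": -60,"z": 0,"rx": 0,"ry": 0,"rz": 0,"fingers": 1},{"x": -63,"y": -120,"z": 0,"rx": 0,"ry": 0,"rz": 0.008,"fingers": 1},{"x": -63,"y": -180,"z": 0,"rx": 0,"ry": 0,"rz": 0.008,"fingers": 1},{"x": -63,"y": -239,"z": 0,"rx": 0,"ry": 0,"rz": 0.008,"fingers": 1},{"x": -63,"y": -239,"z": 0,"rx": 0,"ry": 0,"rz": 0.008,"fingers": 1},{"x": -63,"y": -239,"z": 30,"rx": 0,"ry": 0,"rz": 0.008,"fingers": 1},{"x": -63,"y": -239,"z": 60,"rx": 0,"ry": 0,"rz": 0.008,"fingers": 1},{"x": -63,"y": -239,"z": 80,"rx": 0,"ry": 0,"rz": 0.008,"fingers": 1},{"x": -63,"y": -239,"z": 80,"rx": 0,"ry": 0,"rz": 0.008,"fingers": 1}])

```text
time_s: 7.1
tool_pos: [0.5598, -0.2063, 0.0551]
tool_rot: [-180.0, -0.1, 168.2]
force: [0.4, -0.1, 0.9]
grip_width: 0.0008
grasp_force: 0.0
```

Run:
```python
from h import *; from cell import sensors,vision
plan(sensors.get_obs(),[(30,-140,48),(31,-20,48)])
c=vision.read_camera("top"); w=ray(c,np.array([(632,288),(638,235),(383,186),(379,243)])/4.4+[199.6,119.6],.07)*1e3
print(((w-TJ)@RJ).round(1).tolist())
```

```text
local [  26.5 -167.1] tipz 47.1 F [ 0.4 -0.1  0.9] t 7.1 rv [-0.    -0.003 -0.008]
(30, -140, 48) -> [-3.2 27.1 -0.9]
(31, -20, 48) -> [ -3.2 147.1  -0.9]
[[14.7, -122.1], [41.4, -120.2], [42.2, 9.3], [13.5, 5.6]]
```

drive_tool(moves=[{"x": -3,"y": 10,"z": -1,"rx": 0,"ry": 0,"rz": -0.008,"fingers": 1},{"x": -3,"y": 22,"z": -1,"rx": 0,"ry": 0,"rz": -0.008,"fingers": 1},{"x": -3,"y": 28,"z": -1,"rx": 0,"ry": 0,"rz": -0.008,"fingers": 1},{"x": -3,"y": 33,"z": -1,"rx": 0,"ry": 0,"rz": -0.008,"fingers": 1},{"x": -3,"y": 38,"z": -1,"rx": 0,"ry": 0,"rz": -0.008,"fingers": 1},{"x": -4,"y": 44,"z": -1,"rx": 0,"ry": 0,"rz": -0.008,"fingers": 1},{"x": -4,"y": 50,"z": -1,"rx": 0,"ry": 0,"rz": -0.008,"fingers": 1},{"x": -4,"y": 56,"z": -1,"rx": 0,"ry": 0,"rz": -0.008,"fingers": 1},{"x": -4,"y": 62,"z": -1,"rx": 0,"ry": 0,"rz": -0.008,"fingers": 1},{"x": -4,"y": 68,"z": -1,"rx": 0,"ry": 0,"rz": -0.008,"fingers": 1},{"x": -5,"y": 74,"z": -1,"rx": 0,"ry": 0,"rz": -0.008,"fingers": 1},{"x": -5,"y": 80,"z": -1,"rx": 0,"ry": 0,"rz": -0.008,"fingers": 1}])

```text
time_s: 8.65
tool_pos: [0.579, -0.134, 0.0575]
tool_rot: [-179.7, -0.2, 168.5]
force: [-7.0, -6.8, 5.5]
grip_width: 0.0002
grasp_force: 4.8
```

Run:
```python
from h import *; from cell import sensors,vision
plan(sensors.get_obs(),[(31,-20,48)])
c=vision.read_camera("top"); cv2.imwrite("pics/c4.png",cv2.resize(c["image"][120:250,200:380,::-1],None,fx=4.4,fy=4.4,interpolation=cv2.INTER_CUBIC))
```

```text
local [ 31.2 -92.4] tipz 49.5 F [-7.  -6.8  5.5] t 8.65 rv [-0.006 -0.004 -0.004]
(31, -20, 48) -> [ 0.4 72.4  1.1]
```

View pics/c4.png

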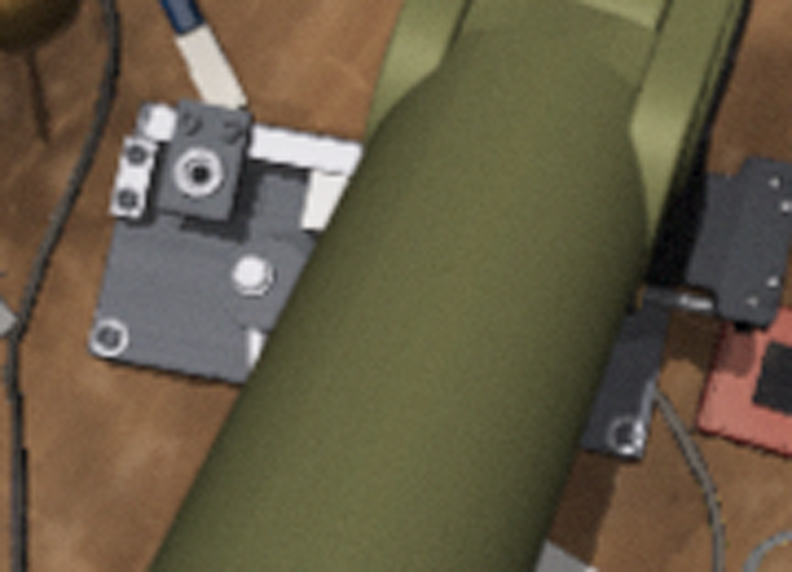

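The bar's leading end, at crop (303-325, 170-228), is still along the fence. I'll continue the push.

drive_tool(moves=[{"x": 1,"y": 6,"z": 0.5,"rx": 0,"ry": 0,"rz": 0,"fingers": 1},{"x": 1,"y": 12,"z": 0.5,"rx": 0,"ry": 0,"rz": 0,"fingers": 1},{"x": 1,"y": 18,"z": 0.5,"rx": 0,"ry": 0,"rz": 0,"fingers": 1},{"x": 1,"y": 24,"z": 0.5,"rx": 0,"ry": 0,"rz": 0,"fingers": 1},{"x": 1,"y": 30,"z": 0.5,"rx": 0,"ry": 0,"rz": 0,"fingers": 1},{"x": 1,"y": 36,"z": 0.5,"rx": 0,"ry": 0,"rz": 0,"fingers": 1},{"x": 1,"y": 42,"z": 0.5,"rx": 0,"ry": 0,"rz": 0,"fingers": 1},{"x": 1,"y": 48,"z": 0.5,"rx": 0,"ry": 0,"rz": 0,"fingers": 1},{"x": 1,"y": 54,"z": 0.5,"rx": 0,"ry": 0,"rz": 0,"fingers": 1},{"x": 1,"y": 60,"z": 0.5,"rx": 0,"ry": 0,"rz": 0,"fingers": 1},{"x": 1,"y": 64,"z": 0.5,"rx": 0,"ry": 0,"rz": 0,"fingers": 1}])

```text
time_s: 10.07
tool_pos: [0.5918, -0.0708, 0.0575]
tool_rot: [-179.7, -0.1, 168.5]
force: [-7.6, -6.9, 6.2]
grip_width: 0.0003
grasp_force: 4.8
```

Run:
```python
from h import *; from cell import sensors,vision
plan(sensors.get_obs(),[(31,-20,48)])
```

```text
local [ 31.3 -27.9] tipz 49.5 F [-7.6 -6.9  6.2] t 10.075 rv [-0.005 -0.002 -0.003]
(31, -20, 48) -> [0.3 7.9 1.4]
```

drive_tool(moves=[{"x": 0,"y": 4,"z": 0,"rx": 0,"ry": 0,"rz": 0,"fingers": 1},{"x": 0,"y": 7,"z": 0,"rx": 0,"ry": 0,"rz": 0,"fingers": 1},{"x": 0,"y": 10,"z": 0,"rx": 0,"ry": 0,"rz": 0,"fingers": 1},{"x": 0,"y": 10,"z": 0,"rx": 0,"ry": 0,"rz": 0,"fingers": 1}])

```text
time_s: 10.58
tool_pos: [0.5938, -0.0607, 0.0575]
tool_rot: [-179.7, -0.1, 168.5]
force: [-5.4, -6.8, 5.4]
grip_width: 0.0004
grasp_force: 4.4
```

drive_tool(moves=[{"x": 0,"y": 2,"z": 0,"rx": 0,"ry": 0,"rz": 0,"fingers": 1},{"x": 0,"y": 3,"z": 0,"rx": 0,"ry": 0,"rz": 0,"fingers": 1},{"x": 0,"y": 3,"z": 0,"rx": 0,"ry": 0,"rz": 0,"fingers": 1}])

```text
time_s: 10.95
tool_pos: [0.5944, -0.0582, 0.0575]
tool_rot: [-179.7, -0.1, 168.5]
force: [-5.6, -7.7, 5.8]
grip_width: 0.0006
grasp_force: 4.6
```

drive_tool(moves=[{"x": 0,"y": 2,"z": 0,"rx": 0,"ry": 0,"rz": 0,"fingers": 1},{"x": 0,"y": 2,"z": 0,"rx": 0,"ry": 0,"rz": 0,"fingers": 1}])

```text
time_s: 11.2
tool_pos: [0.5948, -0.0561, 0.0575]
tool_rot: [-179.7, -0.1, 168.5]
force: [-6.3, -6.7, 7.2]
grip_width: 0.0005
grasp_force: 4.6
```

drive_tool(moves=[{"x": 0,"y": 2,"z": 0,"rx": 0,"ry": 0,"rz": 0,"fingers": 1},{"x": 0,"y": 4,"z": 0,"rx": 0,"ry": 0,"rz": 0,"fingers": 1},{"x": 0,"y": 4,"z": 0,"rx": 0,"ry": 0,"rz": 0,"fingers": 1}])

```text
time_s: 11.58
tool_pos: [0.5948, -0.0557, 0.0575]
tool_rot: [-179.5, -0.2, 168.4]
force: [-7.5, -12.6, 6.6]
grip_width: 0.0005
grasp_force: 7.4
```

Run:
```python
from h import *; from cell import sensors,vision
plan(sensors.get_obs(),[(31,-20,48)])
c=vision.read_camera("scene"); cv2.imwrite("pics/c5.png",cv2.resize(c["image"][130:270,220:400,::-1],None,fx=4.2,fy=4.2,interpolation=cv2.INTER_CUBIC))
```

```text
local [ 31.3 -12.5] tipz 49.5 F [ -7.5 -12.6   6.6] t 11.575 rv [-0.009 -0.003 -0.005]
(31, -20, 48) -> [ 0.3 -7.5  1.5]
```

View pics/c5.png

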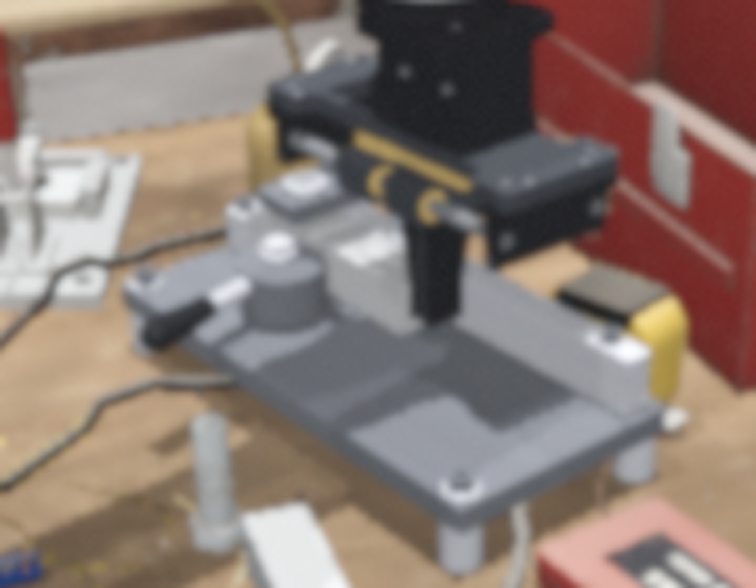

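The scene view shows the bar's front part under the bush, with the fingers behind its end at crop (430,310). The force rose with almost no motion, so the bar is at the stop. I'll press once more and then back away.

drive_tool(moves=[{"x": 0,"y": 3,"z": 0,"rx": 0,"ry": 0,"rz": 0,"fingers": 1},{"x": 0,"y": 3,"z": 0,"rx": 0,"ry": 0,"rz": 0,"fingers": 1}])

```text
time_s: 11.88
tool_pos: [0.5948, -0.0557, 0.0575]
tool_rot: [-179.3, -0.2, 168.3]
force: [-9.0, -17.8, 8.4]
grip_width: 0.0003
grasp_force: 9.7
```

drive_tool(moves=[{"x": 0,"y": -10,"z": 0,"rx": 0,"ry": 0,"rz": 0,"fingers": 1},{"x": 2,"y": -30,"z": 0,"rx": 0,"ry": 0,"rz": 0,"fingers": 1},{"x": 2,"y": -40,"z": -60,"rx": 0,"ry": 0,"rz": 0,"fingers": 1},{"x": 2,"y": -40,"z": -90,"rx": 0,"ry": 0,"rz": 0,"fingers": 1},{"x": 2,"y": -100,"z": -110,"rx": 0,"ry": 0,"rz": 0,"fingers": 1},{"x": 2,"y": -160,"z": -110,"rx": 0,"ry": 0,"rz": 0,"fingers": 1},{"x": 2,"y": -200,"z": -110,"rx": 0,"ry": 0,"rz": 0,"fingers": 1},{"x": 2,"y": -200,"z": -110,"rx": 0,"ry": 0,"rz": 0,"fingers": 1}])

```text
time_s: 12.88
tool_pos: [0.5548, -0.2453, 0.1674]
tool_rot: [-179.9, 0.0, 168.3]
force: [-0.1, 0.2, -1.1]
grip_width: 0.0009
grasp_force: 0.0
```

Run:
```python
from h import *; from cell import sensors,vision
plan(sensors.get_obs(),[(-90,75,130),(-90,75,50)])
c=vision.read_camera("top"); cv2.imwrite("pics/c6.png",cv2.resize(c["image"][120:250,200:380,::-1],None,fx=4.4,fy=4.4,interpolation=cv2.INTER_CUBIC))
seat(c,[30,20])
```

```text
local [  29.3 -206.3] tipz 159.4 F [-0.1  0.2 -1.1] t 12.875 rv [-0.002  0.001 -0.007]
(-90, 75, 130) -> [121.4 280.5  28.8]
(-90, 75, 50) -> [121.4 280.6 108.8]
bar local [ 37.3 -15.6] size [186.2  44.8] yaw rel 0.22
```

View pics/c6.png

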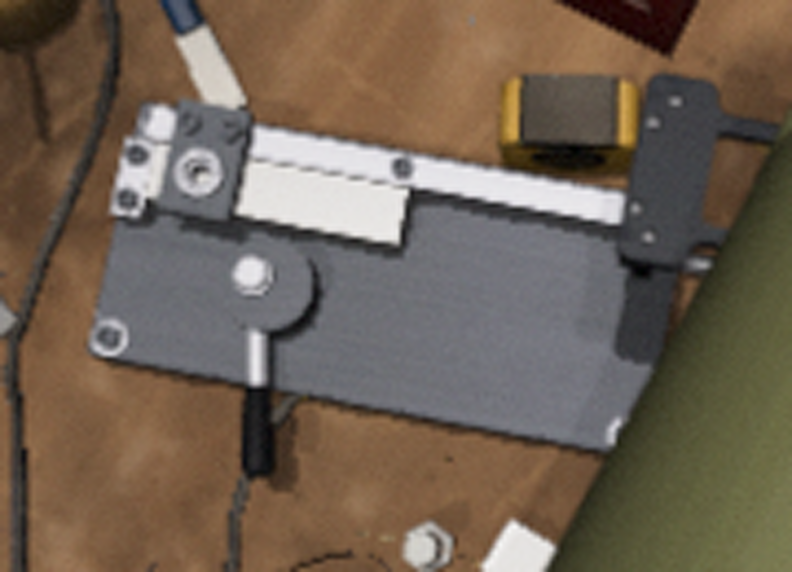

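The bar reaches the end stop at (155,170) and lies along the fence. Its near end is at (406,215), where it should be. Next, the lever.

drive_tool(moves=[{"x": 25,"y": 60,"z": 0,"rx": 0,"ry": 0,"rz": -0.007,"fingers": 1},{"x": 50,"y": 115,"z": 0,"rx": 0,"ry": 0,"rz": -0.007,"fingers": 1},{"x": 75,"y": 170,"z": 0,"rx": 0,"ry": 0,"rz": -0.007,"fingers": 1},{"x": 100,"y": 230,"z": 0,"rx": 0,"ry": 0,"rz": -0.007,"fingers": 1},{"x": 121,"y": 284,"z": 10,"rx": 0,"ry": 0,"rz": -0.007,"fingers": 1},{"x": 121,"y": 284,"z": 30,"rx": 0,"ry": 0,"rz": -0.007,"fingers": 1},{"x": 121,"y": 284,"z": 30,"rx": 0,"ry": 0,"rz": -0.007,"fingers": 1},{"x": 121,"y": 284,"z": 70,"rx": 0,"ry": 0,"rz": -0.007,"fingers": 1},{"x": 121,"y": 284,"z": 108,"rx": 0,"ry": 0,"rz": -0.007,"fingers": 1},{"x": 121,"y": 284,"z": 108,"rx": 0,"ry": 0,"rz": -0.007,"fingers": 1}])

```text
time_s: 14.18
tool_pos: [0.4919, 0.0612, 0.0574]
tool_rot: [-179.9, -0.3, 169.0]
force: [-0.9, -0.3, 0.3]
grip_width: 0.0003
grasp_force: 0.0
```

Run:
```python
from h import *; from cell import sensors,vision
# pusher path: half extents hx,hy about; grip radius 9
P=[]
for th in (.2,.4,.6,.8,1.0,1.2,1.4,1.6,1.75):
    u=np.array([-np.cos(th),-np.sin(th)]); n=np.array([np.sin(th),-np.cos(th)])
    d=9+np.hypot(11*n[0],8*n[1])
    x=np.array([-14,62])+78*u-d*n; P.append((*x.round(1),50))
plan(sensors.get_obs(),P)
```

```text
local [-92.6  81.9] tipz 49.4 F [-0.9 -0.3  0.3] t 14.175 rv [-0.002 -0.005  0.006]
(np.float64(-93.9), np.float64(63.3), 50) -> [  1.4 -18.6  -0.6]
(np.float64(-92.7), np.float64(47.8), 50) -> [  0.3 -34.1  -0.5]
(np.float64(-88.6), np.float64(32.9), 50) -> [ -3.7 -49.   -0.5]
(np.float64(-81.7), np.float64(19.0), 50) -> [-10.5 -63.   -0.5]
(np.float64(-72.3), np.float64(6.7), 50) -> [-19.8 -75.3  -0.5]
(np.float64(-60.6), np.float64(-3.6), 50) -> [-31.5 -85.7  -0.6]
(np.float64(-46.9), np.float64(-11.5), 50) -> [-45.1 -93.7  -0.6]
(np.float64(-31.7), np.float64(-16.6), 50) -> [-60.3 -98.9  -0.7]
(np.float64(-19.7), np.float64(-18.3), 50) -> [ -72.3 -100.7   -0.7]
```

drive_tool(moves=[{"x": 1,"y": -10,"z": 0,"rx": 0,"ry": 0,"rz": 0,"fingers": 1},{"x": 1,"y": -18,"z": 0,"rx": 0,"ry": 0,"rz": 0,"fingers": 1},{"x": 1,"y": -26,"z": 0,"rx": 0,"ry": 0,"rz": 0,"fingers": 1},{"x": 0,"y": -34,"z": 0,"rx": 0,"ry": 0,"rz": 0,"fingers": 1},{"x": -2,"y": -42,"z": 0,"rx": 0,"ry": 0,"rz": 0,"fingers": 1},{"x": -4,"y": -49,"z": 0,"rx": 0,"ry": 0,"rz": 0,"fingers": 1},{"x": -7,"y": -56,"z": 0,"rx": 0,"ry": 0,"rz": 0,"fingers": 1},{"x": -10.5,"y": -63,"z": 0,"rx": 0,"ry": 0,"rz": 0,"fingers": 1},{"x": -15,"y": -69,"z": 0,"rx": 0,"ry": 0,"rz": 0,"fingers": 1},{"x": -20,"y": -75,"z": 0,"rx": 0,"ry": 0,"rz": 0,"fingers": 1},{"x": -26,"y": -81,"z": 0,"rx": 0,"ry": 0,"rz": 0,"fingers": 1},{"x": -31.5,"y": -86,"z": 0,"rx": 0,"ry": 0,"rz": 0,"fingers": 1}])

```text
time_s: 15.68
tool_pos: [0.5087, -0.0291, 0.059]
tool_rot: [-180.0, -0.0, 169.1]
force: [-0.8, 2.4, -1.2]
grip_width: 0.0004
grasp_force: 0.8
```

Run:
```python
from h import *; from cell import sensors,vision
plan(sensors.get_obs(),[(-46.9,-11.5,50),(-31.7,-16.6,50),(-19.7,-18.3,50)])
c=vision.read_camera("scene"); cv2.imwrite("pics/c7.png",cv2.resize(c["image"][130:270,220:400,::-1],None,fx=4.2,fy=4.2,interpolation=cv2.INTER_CUBIC))
```

```text
local [-58.4  -3.3] tipz 51.0 F [-0.8  2.4 -1.2] t 15.675 rv [-0.    -0.     0.007]
(-46.9, -11.5, 50) -> [-11.4  -8.2   1. ]
(-31.7, -16.6, 50) -> [-26.6 -13.5   1. ]
(-19.7, -18.3, 50) -> [-38.6 -15.2   0.9]
```

View pics/c7.png

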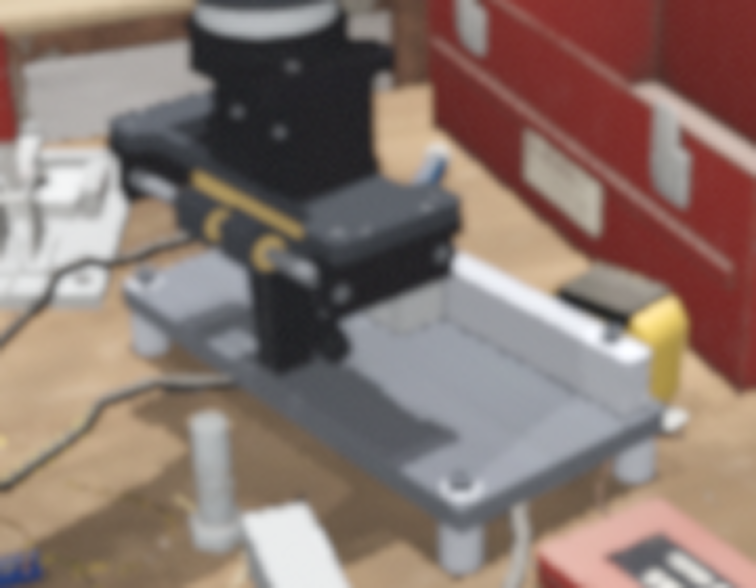

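The fingers sit behind the grip (its end shows at crop (335,340)) and the lever is following. I'll carry on to tighten the cam.

drive_tool(moves=[{"x": -6,"y": -5,"z": 0,"rx": 0,"ry": 0,"rz": 0,"fingers": 1},{"x": -12,"y": -8,"z": 0,"rx": 0,"ry": 0,"rz": 0,"fingers": 1},{"x": -17,"y": -10,"z": 0,"rx": 0,"ry": 0,"rz": 0,"fingers": 1},{"x": -22,"y": -12,"z": 0,"rx": 0,"ry": 0,"rz": 0,"fingers": 1}])

```text
time_s: 16.23
tool_pos: [0.5223, -0.04, 0.0582]
tool_rot: [179.8, -0.9, 169.2]
force: [-17.6, 14.3, 15.5]
grip_width: 0.0003
grasp_force: 11.3
```

drive_tool(moves=[{"x": -4,"y": -1.5,"z": 0,"rx": 0,"ry": 0,"rz": 0,"fingers": 1},{"x": -7,"y": -2,"z": 0,"rx": 0,"ry": 0,"rz": 0,"fingers": 1},{"x": -7,"y": -2,"z": 0,"rx": 0,"ry": 0,"rz": 0,"fingers": 1}])

```text
time_s: 16.6
tool_pos: [0.526, -0.0418, 0.0577]
tool_rot: [179.7, -1.2, 169.2]
force: [-22.0, 13.4, 16.6]
grip_width: 0.0007
grasp_force: 12.8
```

Run:
```python
from h import *; from cell import sensors
plan(sensors.get_obs(),[(-31.7,-16.6,50),(-19.7,-18.3,50)])
```

```text
local [-39.  -12.4] tipz 49.7 F [-22.   13.4  16.6] t 16.6 rv [ 0.005 -0.021  0.01 ]
(-31.7, -16.6, 50) -> [-7.2 -4.3 -0.5]
(-19.7, -18.3, 50) -> [-19.2  -6.1  -0.8]
```

drive_tool(moves=[{"x": -3,"y": 0,"z": 0,"rx": 0,"ry": 0,"rz": 0,"fingers": 1},{"x": -3,"y": 0,"z": 0,"rx": 0,"ry": 0,"rz": 0,"fingers": 1}])

```text
time_s: 16.85
tool_pos: [0.5266, -0.0421, 0.0574]
tool_rot: [179.7, -1.5, 169.2]
force: [-27.3, 14.7, 21.7]
grip_width: 0.0004
grasp_force: 15.9
```

drive_tool(moves=[{"x": 0,"y": 0,"z": 0,"rx": 0,"ry": 0,"rz": 0,"fingers": 1},{"x": 0,"y": 0,"z": 0,"rx": 0,"ry": 0,"rz": 0,"fingers": 1}])

```text
time_s: 17.1
tool_pos: [0.5266, -0.0421, 0.0574]
tool_rot: [179.7, -1.5, 169.2]
force: [-28.6, 13.1, 21.4]
grip_width: 0.0002
grasp_force: 15.8
```

drive_tool(moves=[{"x": 15,"y": 0,"z": 0,"rx": 0,"ry": 0,"rz": 0,"fingers": 1},{"x": 35,"y": 0,"z": 0,"rx": 0,"ry": 0,"rz": 0,"fingers": 1},{"x": 35,"y": 0,"z": -50,"rx": 0,"ry": 0,"rz": 0,"fingers": 1},{"x": 35,"y": 0,"z": -100,"rx": 0,"ry": 0,"rz": 0,"fingers": 1},{"x": 20,"y": -60,"z": -110,"rx": 0,"ry": 0,"rz": 0,"fingers": 1},{"x": 0,"y": -120,"z": -110,"rx": 0,"ry": 0,"rz": 0,"fingers": 1},{"x": -30,"y": -180,"z": -110,"rx": 0,"ry": 0,"rz": 0,"fingers": 1},{"x": -50,"y": -210,"z": -110,"rx": 0,"ry": 0,"rz": 0,"fingers": 1},{"x": -50,"y": -210,"z": -110,"rx": 0,"ry": 0,"rz": 0,"fingers": 1}])

```text
time_s: 18.23
tool_pos: [0.5461, -0.2695, 0.169]
tool_rot: [-179.7, 0.0, 168.7]
force: [-0.1, 0.9, 1.0]
grip_width: 0.0004
grasp_force: 0.0
```

Run:
```python
from h import *; from cell import sensors,vision
plan(sensors.get_obs(),[(-75,-16,130),(-75,-16,50)])
c=vision.read_camera("top"); s=vision.read_camera("scene"); np.save("c8.npy",c["image"])
# dark grip mask mapped to jig frame at z=.064
m=(c["image"].max(2)<45).astype(np.uint8); v,u=np.nonzero(m)
p=(ray(c,np.c_[u,v],.064)*1e3-TJ)@RJ
r=p-[-14,62]; d=np.hypot(*r.T); k=(d>50)&(d<104)
th=np.arctan2(-r[k,1],-r[k,0]); print(k.sum(),np.histogram(th,np.arange(0,2.4,.15)))
kk=k.copy(); print(p[kk].mean(0),p[kk].min(0),p[kk].max(0))
a=cv2.resize(c["image"][135:235,205:345,::-1],None,fx=5,fy=5,interpolation=cv2.INTER_CUBIC)
cv2.imwrite("pics/c8.png",a)
```

```text
local [  25.5 -231.7] tipz 161.0 F [-0.1  0.9  1. ] t 18.225 rv [-0.005  0.001  0.001]
(-75, -16, 130) -> [100.4 215.9  30. ]
(-75, -16, 50) -> [100.4 216.3 110. ]
160 (array([ 0,  0,  0,  0,  0,  0,  0,  0,  0, 96, 55,  0,  0,  1,  2]), array([0.  , 0.15, 0.3 , 0.45, 0.6 , 0.75, 0.9 , 1.05, 1.2 , 1.35, 1.5 ,
       1.65, 1.8 , 1.95, 2.1 , 2.25]))
[-20.4718633  -8.4599165] [-68.36644008 -35.72712432] [ 32.07361074 165.19138153]
```

View pics/c8.png

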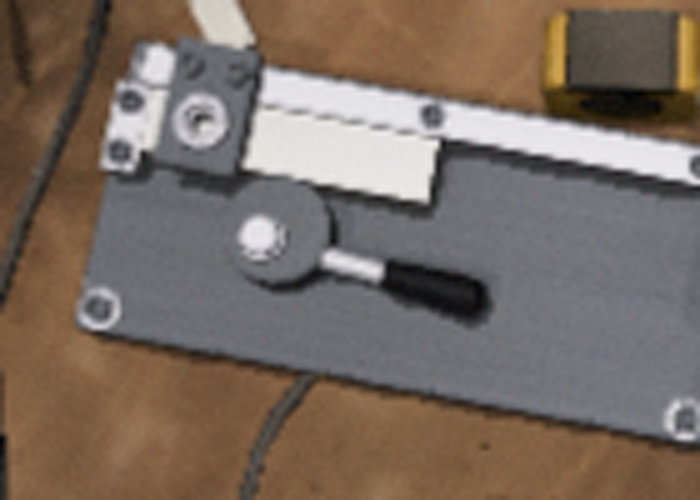

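The lever is at about 1.48 rad. The cam disc bears on the bar's front edge at (290,182), and the bar lies along the fence with its near end at (436,172). I'll check the bar's position in numbers.

Run:
```python
from h import *; from cell import vision
c=vision.read_camera("top")
w=ray(c,np.array([(432,205),(440,140),(250,165)])/5+[204.6,134.6],.07)*1e3; print("bar pts",((w-TJ)@RJ).round(1).tolist())
w=ray(c,np.array([(140,150),(143,90)])/5+[204.6,134.6],.066)*1e3; print("stop edge",((w-TJ)@RJ).round(1).tolist())
# brightness profile along the bar's centreline between stop and bush plate (y 112..132)
g=c["image"].mean(2).astype(np.float32)
for x in (18,24,32):
  q=proj(c,[np.r_[(RJ@[x,y]+TJ)/1e3,.068] for y in range(110,140,2)]); print(x,[int(g[int(round(v)),int(round(u))]) for u,v in q])
a=cv2.imread("pics/top0.png").astype(int); b=c["image"][:,:,::-1].astype(int)
for n,(u0,v0,u1,v1) in dict(bolt=(288,236,306,252),spare=(308,236,366,280),tape=(312,134,350,160)).items(): print(n,np.abs(a-b)[v0:v1,u0:u1].mean().round(1))
```

```text
bar pts [[14.0, -6.1], [43.0, -3.8], [16.6, 75.8]]
stop edge [[14.8, 125.7], [41.5, 130.2]]
18 [110, 110, 109, 110, 121, 206, 223, 210, 210, 219, 197, 212, 186, 185, 198]
24 [146, 109, 109, 109, 120, 185, 214, 221, 223, 225, 223, 224, 224, 223, 220]
32 [170, 186, 144, 108, 157, 177, 217, 217, 209, 198, 166, 88, 81, 111, 111]
bolt 2.0
spare 40.7
tape 3.2
```

```bash
python3 -c "
from cell import workorder; print(workorder.sign_off())"
```

```text
the job is handed in; nothing more can be done
None
```

The job is handed in: the bar is flat against the fence and against the end stop, and the cam lever is at about 1.48 rad. A push of about 30 N on the lever no longer moved it. The bolt and tape measure match their first picture. The arm probably blocked the last view of the spare bar, so I couldn't check it, though nothing reached down near it. I didn't check the drill case.

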